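Find the tin that rattles

TASK

One of the three sealed tins on the shop table still has something loose in it: pick the tins up and shake each well, to and fro along its length several times, until you find the one that rattles, standing any silent one back upright where you took it from, and leave the goblet, the bottle and the wooden box alone. Hold the rattling tin out to the customer, upright and still over the middle of the bamboo placemat and about 15 cm above it. Finish while holding it there: do not put it down or let go.

Things in the scene. Friction and masses are not known exactly. Their poses are not given: they have to be found in the camera images.
- tin_a: closed, sealed tin of bare steel, one of three that look alike: 60 mm (its x) by 120 mm (its y) by 64 mm high with straight sides, a dark seam round the lid. Origin: centre of its underside, z up. About 0.37 kg with contents, centre of mass about 30 mm up. Any of the three may be the one that rattles.
- tin_b: closed, sealed tin of bare steel, one of three that look alike: 60 mm (its x) by 120 mm (its y) by 64 mm high with straight sides, a dark seam round the lid. Origin: centre of its underside, z up. About 0.37 kg with contents, centre of mass about 30 mm up. In whichever tin rattles, a 0.19 kg ball can roll 76 mm from end to end along y.
- tin_c: closed, sealed tin of bare steel, one of three that look alike: 60 mm (its x) by 120 mm (its y) by 64 mm high with straight sides, a dark seam round the lid. Origin: centre of its underside, z up. About 0.37 kg with contents, centre of mass about 30 mm up. Tilted 0.15 rad or more lengthwise, the ball rolls to the low end and stays (end to end 0.14 N m).
- mat: bamboo placemat with a dark border lying flat on the far side of the table, 150 x 210 mm, 5.5 mm thick, fixed. Origin: centre of its underside.
- goblet: bystander: glass goblet, 66 mm across, 150 mm high; origin: centre of its foot.
- bottle: bystander: green glass bottle, 68 mm across, 200 mm high; origin: centre of its underside.
- trinket: bystander: dark wooden box with a lid, 94 x 134 mm, 59 mm high; origin: centre of its underside.

How it is judged:
By the outcome, as a careful person would: the job done as asked, in the order asked, and still so for the second after the job is handed in, while the arm keeps its last pose, push and grip.
It also fails if it takes over 72 s, if anything falls off the work surface, if the arm or the gripper's body presses on something with over 40 N, if the wrist force passes 120 N, or if a joint passes its speed limit or range.

ROBOT

A 7-joint arm with a two-finger parallel gripper is mounted at the origin on the work surface. World frame = base frame: x ahead of the robot, y to its left, z up, the work surface at z = 0. Lengths are in m, angles in rad, forces in N, time in s.
With the tool pointing down it reaches from about 0.425 to 0.95 m from the base axis. Payload 4.7 kg.
Tool frame: the origin (TCP) lies on the front face of the gripper's body, between the roots of the fingers; the fingertips stand 73 mm ahead of it and the grasp point (between the pads) lies 54 mm ahead of it; z points along the fingers, y is the line along which they close (so a half turn about z gives the same grasp; the last joint's range is limited). The gripper opens to 85 mm and grips with 20 to 120 N. Pads are 22 mm wide; open, the fingers measure 114 mm over their backs; the gripper's body (76 mm by 85 mm) begins 54 mm behind the grasp point. The pads swing forward as they close: fully open they stand 13 mm farther back than shut.
Start: joints at [-1.252, 0.469, -0.049, 1.532, 0.024, 1.141, -0.082], TCP at [0.23, 0.635, 0.304] pointing down, gripper open.
Joint ranges: [-2.59, 2.59], [-0.33, 1.99], [-1.39, 1.29], [0.1, 2.45], [-1.04, 4.18], [0.21, 1.99], [-2.66, 2.66]. Speed limits (rad/s): [2.57, 2.57, 3.14, 3.14, 3.14, 3.14, 3.14].

INTERFACE

Orientations are given as a 3x3 rotation matrix whose columns are the frame's x, y, z axes.
In Python, from workcell import monitor, grab_frame, camera_model, manip gives the robot as it stands.
- The arm moves only by the shell command python3 -m inch 'ROWS' [FORCE]. ROWS is JSON, a list of rows, each a list of 5 numbers: the shift along the tool's x, y, z in m, then the turn about the tool's z in degrees, then the opening, from 0 (shut) to 1 (fully open). In form: [[x, y, z, turn, jaw], ...]. A call has exactly 5 rows; each row shifts and turns the commanded pose from where the row before left it, along the tool's axes as they then stand; what a row does not reach is not made up. A row lasts 1/8 s, in which the tool goes at most 62.5 mm and 10.7 degrees, less where a joint would pass 70% of its speed; a pose out of reach is approached as far as the arm can. A call with a gripper value outside its range is refused whole. The fingers move at their own pace and stop on an object; FORCE is the grip in N (left out, the last holds). Time passes only in rows, so rows that do not move let the fingers close, or fill a call up. It gives the time, the measured TCP pose, the force, the opening and the grip force at its end, in the units of the state.
- monitor.state(): the state, without advancing time (a new reading comes with each control period).
- grab_frame(name): name is "scene" or "top" or "wrist"; returns the picture (384x512x3 uint8, red, green, blue); there is no depth.
- camera_model(name): a dict with "mtx" (3x3 intrinsics, pixels), "distortion" ([k1, k2, p1, p2, k3] as OpenCV has them; the pictures are not rectified), "extrinsics" (4x4, takes a point from world to camera coordinates). Camera axes: x right, y up, looking along -z (the intrinsics and any distortion apply to the point x, -y, -z); pixel columns grow to the right and rows downward; lengths in m; the calibration is good to about 2 mm. A picture is of the moment at which its call begins: read the wrist's pose just before it. camera_model takes no time and is no camera call; for the wrist camera it gives the pose at the moment of the call.
- manip.close_job(): hands the job in; it is judged then, once.
The state is a dict: "clock": time; "joint_positions": joint angles; "dq": joint speeds; "joint_efforts": joint torques, N m; "ee_pos": TCP position; "ee_rot": TCP orientation; "contact_force": force on the tool from outside, world axes, zero at the start; "torque": the same for the moment, N m; "finger_gap": opening from 0.0 (shut) to 1.0 (fully open); "finger_force": force on a finger pad.
Only numpy, scipy, OpenCV 4.12 (cv2) and the standard library are available. Lean on these libraries where they do the work, as an engineer would, in place of code of your own. Each camera call takes 0.05 s, during which the arm holds its last target. There are 200 camera calls.

## Working session

There is one attempt and no reset: what is moved stays moved. The work goes in short steps, Python scripts to look and compute and a shell command to move; the robot and the scene stay as the last step left them, time stands still between calls to the robot, and variables do not carry over. Pictures are saved under pics/ and viewed, at most 10 in all, crops included, and the job is handed in when it is done.

```bash
mkdir -p pics; ls
python3 - <<'E'
from workcell import monitor, grab_frame, camera_model
import cv2,numpy as np
s=monitor.state();print(s)
for n in("top","scene"):
    f=grab_frame(n);cv2.imwrite(f"pics/{n}0.png",cv2.resize(f[:,:,::-1],(800,600)))
    print(camera_model(n))
E
```

```text
pics
{'clock': 0.0, 'joint_positions': array([-1.25189929,  0.46944229, -0.0485875 ,  1.53371   ,  0.02410594,
        1.14101906, -0.08230443]), 'dq': array([-0.0004319 ,  0.00048384,  0.00023428, -0.00045687,  0.00065581,
        0.00043057,  0.0015659 ]), 'joint_efforts': array([-1.03989896e-03, -5.10312402e+01, -4.68288164e-02, -2.37707108e+01,
        1.07368163e-02,  7.62608252e-03,  2.24187815e-06]), 'ee_pos': array([0.22989466, 0.63416082, 0.30285389]), 'ee_rot': array([[-9.40133824e-01,  3.40804979e-01, -5.99881856e-04],
       [ 3.40805497e-01,  9.40131907e-01, -1.90038009e-03],
       [-8.36909242e-05, -1.99105463e-03, -9.99998014e-01]]), 'contact_force': array([-0.18923211, -0.29986783,  0.40264733]), 'torque': array([-0.04893903,  0.02585405,  0.04268002]), 'finger_force': 0.0, 'finger_gap': 1.0038294917078312}
{'mtx': array([[381.27129866,   0.        , 245.0446502 ],
       [  0.        , 381.27129866, 191.913312  ],
       [  0.        ,   0.        ,   1.        ]]), 'distortion': array([0.00929935, 0.        , 0.        , 0.        , 0.        ]), 'extrinsics': array([[-0.00296137, -0.99999288, -0.00233862, -0.04332374],
       [ 0.99793978, -0.00310516,  0.06408234, -0.49723467],
       [-0.06408914, -0.00214403,  0.99794187, -1.12268581],
       [ 0.        ,  0.        ,  0.        ,  1.        ]])}
{'mtx': array([[425.39099771,   0.        , 259.08969853],
       [  0.        , 425.39099771, 184.30965149],
       [  0.        ,   0.        ,   1.        ]]), 'distortion': array([0.03448459, 0.        , 0.        , 0.        , 0.        ]), 'extrinsics': array([[ 0.05169652,  0.99863774, -0.007081  ,  0.03611646],
       [-0.76309763,  0.04407521,  0.64477855,  0.38099644],
       [ 0.64421229, -0.02792931,  0.76433663, -1.63992353],
       [ 0.        ,  0.        ,  0.        ,  1.        ]])}
```

View pics/top0.png

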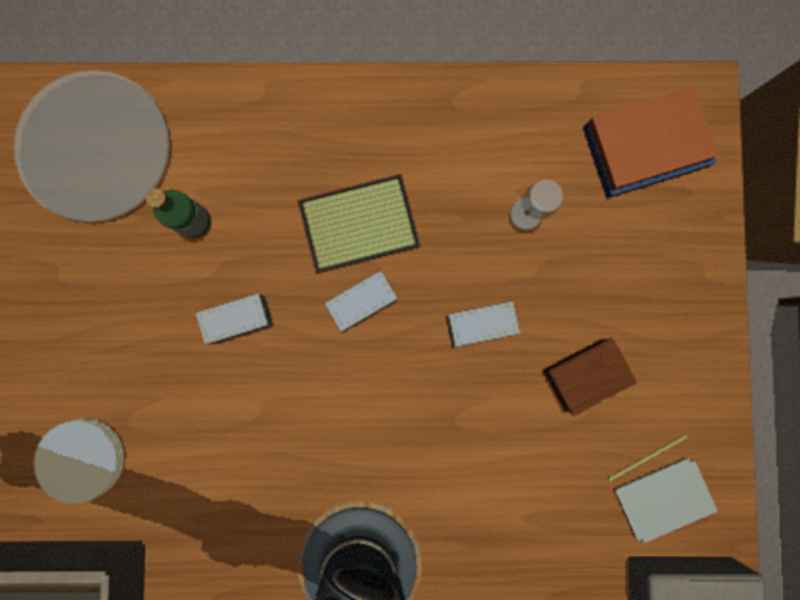

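View pics/scene0.png

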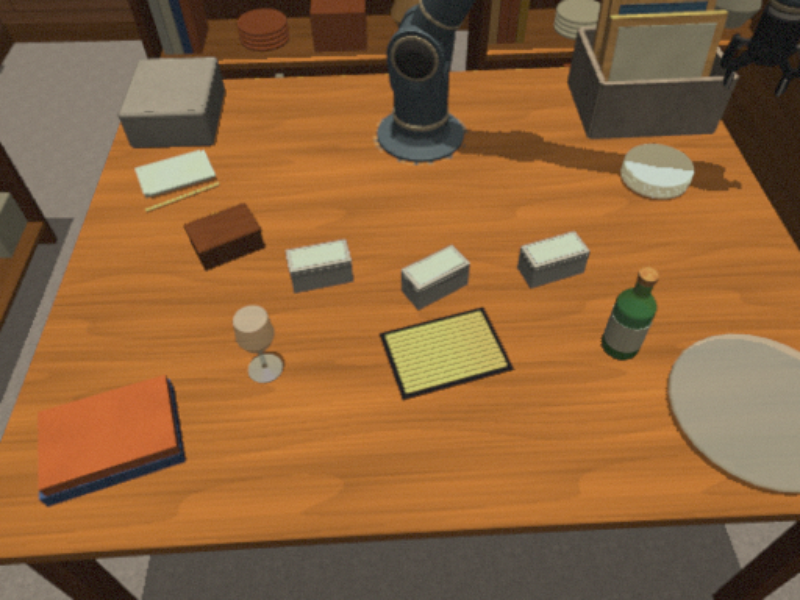

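The top view shows three tins, with lid centres near (232,319), (362,301) and (484,324). The mat's centre is near (360,223), the bottle near (195,220), the goblet near (526,212) and the box near (590,377). The scene view shows the same layout with all three tins upright.

```bash
cat > h.py <<'E'
from workcell import monitor, grab_frame, camera_model
import cv2,numpy as np
def px(cam,pts,z,scale=1.5625):
    m=camera_model(cam) if isinstance(cam,str) else cam
    p=(np.array(pts,float)+.5)/scale-.5
    u=cv2.undistortPoints(p[:,None],m["mtx"],m["distortion"])[:,0]
    E=m["extrinsics"];R=E[:3,:3];c=-R.T@E[:3,3]
    d=np.c_[u[:,0],-u[:,1],-np.ones(len(u))]@R
    return c+d*((z-c[2])/d[:,2])[:,None]
def go(target,yawdeg):
    "moves in tool axes to TCP target, and turn so tool x lies along yawdeg (mod 180)"
    s=monitor.state();R=s["ee_rot"];p=s["ee_pos"]
    d=R.T@(np.array(target)-p)
    cur=np.degrees(np.arctan2(R[1,0],R[0,0]))
    t=-((yawdeg-cur+90)%180-90)   # tool z down: + turn lowers world yaw
    print("t",round(s["clock"],2),"p",p.round(4),"yaw",cur.round(2),"shift",(d*1000).round(1),"turn",round(t,1))
def st():
    s=monitor.state();R=s["ee_rot"]
    print(round(s["clock"],2),"F",s["contact_force"].round(2),"Mtool",(R.T@s["torque"]).round(3),"gap",round(s["finger_gap"],3),"ff",round(s["finger_force"],1))
E
python3 - <<'E'
from h import *
for n,c in dict(left=[(196,314),(260,295),(269,324),(206,343)],mid=[(326,306),(383,272),(397,298),(341,331)],right=[(447,317),(514,302),(520,331),(454,347)]).items():
    w=px("top",c,.064);e=(w[0]+w[3]-w[1]-w[2])/2
    print(n,w.mean(0).round(4),np.linalg.norm(e).round(3),np.linalg.norm(w[0]-w[3]).round(3),"yaw",np.degrees(np.arctan2(e[1],e[0])).round(1)); L=w.mean(0)
w=px("top",[(300,201),(402,176),(419,246),(317,271)],.0055);print("mat",w.mean(0),w.round(3))
w=px("top",[(195,220),(526,212),(590,377)],.0);print(w.round(3))
w=px("scene",[(287,258),(348,241),(353,261),(290,277)],.064);print("scene right",w.mean(0))
go([.5,.2,.25],100)
E
```

```text
left [0.4604 0.2298 0.064 ] 0.12 0.056 yaw 106.6
mid [ 0.4913 -0.0058  0.064 ] 0.12 0.053 yaw 120.6
right [ 0.4494 -0.2283  0.064 ] 0.125 0.056 yaw 102.9
mat [0.64753157 0.00070329 0.0055    ] [[ 0.692  0.117  0.006]
 [ 0.741 -0.082  0.006]
 [ 0.603 -0.115  0.006]
 [ 0.555  0.083  0.006]]
[[ 0.656  0.322  0.   ]
 [ 0.67  -0.324  0.   ]
 [ 0.349 -0.441  0.   ]]
scene right [ 0.46641427 -0.22477465  0.064     ]
t 0.1 p [0.2299 0.6342 0.3029] yaw 160.07 shift [-401.9 -316.    53.6] turn 60.1
```

```bash
python3 -c "
from h import *
go([.46,.23,.25],106.6)"
```

```text
t 0.1 p [0.2299 0.6342 0.3029] yaw 160.07 shift [-354.1 -301.5   53.5] turn 53.5
```

```bash
python3 -m inch '[[-0.039,-0.0335,0,0,1],[-0.039,-0.0335,0,0,1],[-0.039,-0.0335,0,0,1],[-0.039,-0.0335,0,0,1],[-0.039,-0.0335,0,0,1]]' && python3 -m inch '[[-0.039,-0.0335,0,0,1],[-0.039,-0.0335,0,0,1],[-0.039,-0.0335,0,0,1],[-0.039,-0.0335,0,0,1],[0,0,0.025,10.5,1]]' && python3 -m inch '[[0,0,0.025,10.5,1],[0,0,0,10.5,1],[0,0,0,10.5,1],[0,0,0,10.5,1],[0,0,0,0,1]]'
python3 - <<'E'
from h import *
go([.46,.23,.088],106.6)
np.save("cm.npy",camera_model("wrist"),allow_pickle=True)
cv2.imwrite("pics/w1.png",cv2.resize(grab_frame("wrist")[:,:,::-1],(800,600)))
E
```

```text
clock: 0.72
ee_pos: [0.3569, 0.4089, 0.3036]
ee_rot: [[-0.94, 0.341, -0.0], [0.341, 0.94, -0.0], [0.0, -0.0, -1.0]]
contact_force: [1.1, 0.1, -0.7]
finger_gap: 0.998
finger_force: 0.0
clock: 1.35
ee_pos: [0.4603, 0.2273, 0.2801]
ee_rot: [[-0.855, 0.518, 0.004], [0.518, 0.855, 0.001], [-0.003, 0.003, -1.0]]
contact_force: [-0.3, 0.8, -0.5]
finger_gap: 1.0
finger_force: 0.0
clock: 1.98
ee_pos: [0.457, 0.2316, 0.2536]
ee_rot: [[-0.304, 0.953, -0.0], [0.953, 0.304, -0.0], [-0.0, -0.001, -1.0]]
contact_force: [0.4, -0.0, -0.6]
finger_gap: 0.995
finger_force: 0.0
t 1.98 p [0.457  0.2316 0.2536] yaw 107.71 shift [ -2.3   2.5 165.6] turn 1.1
```

View pics/w1.png

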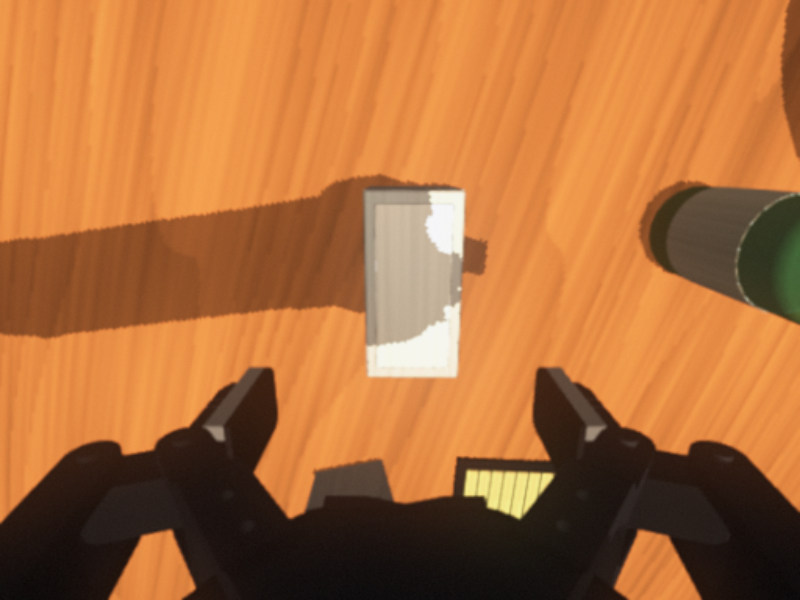

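The wrist picture shows the left tin's lid with corners near (364,190), (464,190), (457,377) and (368,377), roughly aligned between the jaws. The bottle is well off to the right.

Run:
```python
from h import *
cm=np.load("cm.npy",allow_pickle=True).item()
w=px(cm,[(364,190),(464,190),(457,377),(368,377)],.064);print(w.round(4))
e=w[0]+w[1]-w[2]-w[3];c=w.mean(0);y=np.degrees(np.arctan2(e[1],e[0]))
print(c,y,np.linalg.norm(e)/2,np.linalg.norm(w[0]-w[1]))
go([c[0],c[1],.088],y)
```

```text
[[0.4157 0.2814 0.064 ]
 [0.4706 0.2989 0.064 ]
 [0.5065 0.1861 0.064 ]
 [0.4513 0.1685 0.064 ]]
[0.46100851 0.23372197 0.064     ] 107.59226841540111 0.11840931630727985 0.057626361466406706
t 2.02 p [0.457  0.2316 0.2537] yaw 107.77 shift [  0.9   4.5 165.6] turn 0.2
```

```bash
python3 -m inch '[[0.001,0.0045,0.04,0,1],[0,0,0.05,0,1],[0,0,0.05,0,1],[0,0,0.025,0,1],[0,0,0,0,1]]' 60 && python3 -c "
from h import *
go([.461,.2337,.088],107.6);st()" && python3 -m inch '[[0,0,0,0,0],[0,0,0,0,0],[0,0,0,0,0],[0,0,0,0,0],[0,0,0,0,0]]' 60; python3 -c "
from h import *
go([.461,.2337,.088],107.6);st()"
```

```text
clock: 2.65
ee_pos: [0.4602, 0.2332, 0.0872]
ee_rot: [[-0.304, 0.953, -0.004], [0.953, 0.304, -0.002], [-0.001, -0.004, -1.0]]
contact_force: [0.1, -0.3, 0.1]
finger_gap: 0.996
finger_force: 0.0
t 2.65 p [0.4602 0.2332 0.0872] yaw 107.68 shift [ 0.2  0.9 -0.8] turn 0.1
2.65 F [ 0.11 -0.34  0.1 ] Mtool [-0.02  -0.035 -0.035] gap 0.996 ff 0.0
clock: 3.28
ee_pos: [0.4621, 0.2343, 0.0905]
ee_rot: [[-0.302, 0.953, 0.002], [0.953, 0.302, 0.002], [0.001, 0.003, -1.0]]
contact_force: [-0.9, -0.6, 7.2]
finger_gap: 0.693
finger_force: 66.7
t 3.27 p [0.4621 0.2343 0.0905] yaw 107.6 shift [-0.3 -1.3  2.5] turn -0.0
3.27 F [-0.89 -0.6   7.19] Mtool [ 0.363 -0.056 -0.03 ] gap 0.693 ff 66.7
```

```bash
S='python3 -c "from h import *; st()"'; python3 -m inch '[[0,0,-0.02,0,0],[0,0,-0.045,0,0],[0,0,-0.045,0,0],[0,0,-0.01,0,0],[0,0,0,0,0]]'>/dev/null; eval $S
python3 -m inch '[[0.05,0,0,0,0],[0.05,0,0,0,0],[-0.05,0,0,0,0],[-0.05,0,0,0,0],[0,0,0,0,0]]'>/dev/null; eval $S
python3 -m inch '[[0,0,0,0,0],[0,0,0,0,0],[-0.05,0,0,0,0],[-0.05,0,0,0,0],[0.05,0,0,0,0]]'>/dev/null; eval $S
python3 -m inch '[[0.05,0,0,0,0],[0,0,0,0,0],[0,0,0,0,0],[0,0,0,0,0],[0,0,0,0,0]]'>/dev/null; eval $S
python3 -c "
from h import *
go([.461,.2337,.088],107.6)"
```

```text
3.9 F [-0.22  0.17 -4.46] Mtool [ 0.011  0.012 -0.034] gap 0.694 ff 67.7
4.53 F [-0.34  0.47 -4.2 ] Mtool [ 0.004 -0.03  -0.067] gap 0.694 ff 67.7
5.15 F [ 0.26  2.59 -4.  ] Mtool [-0.121  0.14   0.047] gap 0.692 ff 67.7
5.78 F [ 0.48  0.07 -4.13] Mtool [ 0.04  -0.113 -0.   ] gap 0.697 ff 67.8
t 5.78 p [0.4615 0.233  0.2089] yaw 107.49 shift [  0.8  -0.3 120.9] turn -0.1
```

```bash
cat > avg.py <<'E'
from h import *
L=[]
for i in range(8):
    grab_frame("top"); s=monitor.state(); L.append(s["ee_rot"].T@s["torque"])
L=np.array(L);print(round(s["clock"],2),"My",L[:,1].round(3),"mean",L.mean(0).round(3),"gap",s["finger_gap"].round(3))
E
python3 avg.py
python3 -m inch '[[0.05,0,0,0,0],[0.05,0,0,0,0],[-0.05,0,0,0,0],[-0.05,0,0,0,0],[0,0,0,0,0]]'>/dev/null; python3 avg.py
python3 -m inch '[[-0.05,0,0,0,0],[-0.05,0,0,0,0],[0.05,0,0,0,0],[0.05,0,0,0,0],[0,0,0,0,0]]'>/dev/null; python3 avg.py
python3 -m inch '[[0.05,0,0,0,0],[0.05,0,0,0,0],[-0.05,0,0,0,0],[-0.05,0,0,0,0],[0,0,0,0,0]]'>/dev/null; python3 avg.py
```

```text
Traceback (most recent call last):
  File "avg.py", line 5, in <module>
    L=np.array(L);print(round(s["clock"],2),"My",L[:,1].round(3),"mean",L.mean(0).round(3),"gap",s["finger_gap"].round(3))
                                                                                                 ^^^^^^^^^^^^^^^^^^^^^
AttributeError: 'float' object has no attribute 'round'
Traceback (most recent call last):
  File "avg.py", line 5, in <module>
    L=np.array(L);print(round(s["clock"],2),"My",L[:,1].round(3),"mean",L.mean(0).round(3),"gap",s["finger_gap"].round(3))
                                                                                                 ^^^^^^^^^^^^^^^^^^^^^
AttributeError: 'float' object has no attribute 'round'
Traceback (most recent call last):
  File "avg.py", line 5, in <module>
    L=np.array(L);print(round(s["clock"],2),"My",L[:,1].round(3),"mean",L.mean(0).round(3),"gap",s["finger_gap"].round(3))
                                                                                                 ^^^^^^^^^^^^^^^^^^^^^
AttributeError: 'float' object has no attribute 'round'
Traceback (most recent call last):
  File "avg.py", line 5, in <module>
    L=np.array(L);print(round(s["clock"],2),"My",L[:,1].round(3),"mean",L.mean(0).round(3),"gap",s["finger_gap"].round(3))
                                                                                                 ^^^^^^^^^^^^^^^^^^^^^
AttributeError: 'float' object has no attribute 'round'
```

Careless formatting; fix it and redo two opposite strokes.

```bash
sed -i 's/s\["finger_gap"\].round(3)/round(s["finger_gap"],3)/' avg.py
python3 avg.py
python3 -m inch '[[-0.05,0,0,0,0],[-0.05,0,0,0,0],[0.05,0,0,0,0],[0.05,0,0,0,0],[0,0,0,0,0]]'>/dev/null; python3 avg.py
python3 -m inch '[[0.05,0,0,0,0],[0.05,0,0,0,0],[-0.05,0,0,0,0],[-0.05,0,0,0,0],[0,0,0,0,0]]'>/dev/null; python3 avg.py
python3 -c "
from h import *
go([.461,.2337,.0895],107.6)"
```

```text
9.65 My [-0.042  0.094  0.122  0.131  0.077  0.043 -0.008 -0.124] mean [ 0.001  0.037 -0.014] gap 0.698
10.68 My [ 0.021 -0.1   -0.023 -0.093 -0.057 -0.121 -0.154 -0.082] mean [ 0.001 -0.076  0.007] gap 0.699
11.7 My [ 0.138 -0.022  0.019  0.019 -0.073 -0.096 -0.04  -0.008] mean [ 0.009 -0.008  0.002] gap 0.69
t 11.7 p [0.4609 0.2347 0.2088] yaw 107.66 shift [ -1.   -0.2 119.3] turn 0.1
```

```bash
sed -i 's/range(8)/range(12)/; s/"mean"/"sd",L.std(0).round(3),"mean"/' avg.py
python3 -m inch '[[-0.06,0,0,0,0],[-0.06,0,0,0,0],[0.06,0,0,0,0],[0.06,0,0,0,0],[0,0,0,0,0]]'>/dev/null; python3 avg.py
python3 -m inch '[[0.06,0,0,0,0],[0.06,0,0,0,0],[-0.06,0,0,0,0],[-0.06,0,0,0,0],[0,0,0,0,0]]'>/dev/null; python3 avg.py
```

```text
12.93 My [-0.14  -0.136 -0.132 -0.116 -0.036  0.038  0.122  0.097  0.037 -0.102
 -0.065 -0.07 ] sd [0.026 0.089 0.027] mean [ 0.001 -0.042 -0.01 ] gap 0.697
14.15 My [-0.015  0.082  0.083  0.052 -0.001 -0.045 -0.027  0.108 -0.006 -0.132
 -0.091 -0.104] sd [0.027 0.075 0.021] mean [ 0.014 -0.008  0.002] gap 0.695
```

```bash
python3 -m inch '[[0,0,0,0,0],[0,0,0,0,0],[0,0,0,0,0],[0,0,0,0,0],[0,0,0,0,0]]'>/dev/null; python3 avg.py;  python3 -c "
from h import *
go([.461,.2337,.0895],107.6)"
```

```text
15.38 My [-0.021 -0.064 -0.14  -0.08  -0.043  0.037  0.095  0.101  0.091  0.04
 -0.026 -0.093] sd [0.018 0.077 0.025] mean [ 0.004 -0.009 -0.002] gap 0.695
t 15.38 p [0.4612 0.2338 0.2089] yaw 107.57 shift [-1.000e-01 -2.000e-01  1.194e+02] turn -0.0
```

```bash
cat > fit.py <<'E'
import numpy as np
D=[(9.65,"-",[-0.042,0.094,0.122,0.131,0.077,0.043,-0.008,-0.124]),(10.68,"+",[0.021,-0.1,-0.023,-0.093,-0.057,-0.121,-0.154,-0.082]),(11.7,"-",[0.138,-0.022,0.019,0.019,-0.073,-0.096,-0.04,-0.008]),
(12.93,"+",[-0.14,-0.136,-0.132,-0.116,-0.036,0.038,0.122,0.097,0.037,-0.102,-0.065,-0.07]),(14.15,"-",[-0.015,0.082,0.083,0.052,-0.001,-0.045,-0.027,0.108,-0.006,-0.132,-0.091,-0.104]),(15.38,"-",[-0.021,-0.064,-0.14,-0.08,-0.043,0.037,0.095,0.101,0.091,0.04,-0.026,-0.093])]
t=np.concatenate([e-.05*np.arange(len(v))[::-1] for e,_,v in D]);v=np.concatenate([v for *_,v in D]);p=np.concatenate([[s=="+"]*len(v) for _,s,v in D])*1.
best=[]
for f in np.arange(.8,8,.005):
    A=np.c_[1-p,p,np.sin(2*np.pi*f*t),np.cos(2*np.pi*f*t)];c,r,*_=np.linalg.lstsq(A,v,rcond=None);best.append((np.sqrt(r[0]/len(v)),f,*c.round(3)))
print(np.std(v));[print(b) for b in sorted(best)[:6]]
# independent phase per series, common f
best=[]
for f in np.arange(.8,8,.05):
    cols=[1-p,p];i=0
    for e,_,w in D:
        m=np.zeros(len(t));m[i:i+len(w)]=1;i+=len(w);cols+=[m*np.sin(2*np.pi*f*t),m*np.cos(2*np.pi*f*t)]
    A=np.c_[tuple(cols)];c,r,*_=np.linalg.lstsq(A,v,rcond=None);best.append((np.sqrt(r[0]/len(v)),f,*c[:2].round(3)))
[print(b) for b in sorted(best)[:4]]
E
python3 fit.py
```

```text
0.08240216252556051
(np.float64(0.061700140507405306), np.float64(2.085000000000001), np.float64(0.003), np.float64(-0.053), np.float64(-0.045), np.float64(-0.051))
(np.float64(0.061723981498819296), np.float64(2.080000000000001), np.float64(0.003), np.float64(-0.053), np.float64(-0.022), np.float64(-0.065))
(np.float64(0.061798842815402884), np.float64(1.2000000000000004), np.float64(0.002), np.float64(-0.061), np.float64(0.06), np.float64(-0.027))
(np.float64(0.061839469207654624), np.float64(2.090000000000001), np.float64(0.002), np.float64(-0.054), np.float64(-0.061), np.float64(-0.03))
(np.float64(0.06184409149214167), np.float64(1.2050000000000005), np.float64(0.002), np.float64(-0.061), np.float64(0.046), np.float64(-0.047))
(np.float64(0.061859952460800435), np.float64(1.1950000000000003), np.float64(0.003), np.float64(-0.06), np.float64(0.065), np.float64(-0.002))
(np.float64(0.0422162888268328), np.float64(1.800000000000001), np.float64(-0.003), np.float64(-0.046))
(np.float64(0.04226495525723107), np.float64(1.7500000000000009), np.float64(-0.004), np.float64(-0.046))
(np.float64(0.04234470428865636), np.float64(1.850000000000001), np.float64(-0.001), np.float64(-0.045))
(np.float64(0.04248209846920788), np.float64(1.7000000000000008), np.float64(-0.005), np.float64(-0.048))
```

```bash
cat > eff.py <<'E'
from h import *
L=[]
for i in range(5):
    grab_frame("top"); s=monitor.state(); L.append(np.r_[s["joint_efforts"],s["ee_rot"].T@s["torque"]])
L=np.array(L);print(round(s["clock"],2),"eff",L[:,:7].mean(0).round(4),"sd",L[:,:7].std(0).round(4),"My",L[:,8].round(3))
E
python3 eff.py
python3 -m inch '[[-0.06,0,0,0,0],[-0.06,0,0,0,0],[0.06,0,0,0,0],[0.06,0,0,0,0],[0,0,0,0,0]]'>/dev/null; python3 eff.py
python3 -m inch '[[0.06,0,0,0,0],[0.06,0,0,0,0],[-0.06,0,0,0,0],[-0.06,0,0,0,0],[0,0,0,0,0]]'>/dev/null; python3 eff.py;  python3 -c "
from h import *
go([.461,.2337,.0895],107.6)"
```

```text
15.62 eff [ 1.00000e-04 -3.90175e+01  2.51950e+00 -2.02135e+01  1.51000e-02
  2.50000e-03  1.00000e-04] sd [0.0002 0.0002 0.0003 0.     0.0008 0.0001 0.0001] My [-0.157 -0.071 -0.029  0.086  0.1  ]
16.5 eff [-1.08270e+00 -3.88387e+01  1.68060e+00 -2.04505e+01 -9.59000e-02
 -1.68000e-02 -8.30000e-03] sd [0.4657 0.0283 0.4378 0.1473 0.0816 0.0166 0.0159] My [-0.006 -0.095 -0.114 -0.06   0.004]
17.38 eff [ 1.06970e+00 -3.92431e+01  3.31790e+00 -1.99424e+01  1.20400e-01
  2.94000e-02  8.30000e-03] sd [0.3952 0.0234 0.3837 0.1605 0.0745 0.0215 0.0148] My [ 0.201  0.096  0.011 -0.036  0.079]
t 17.38 p [0.4611 0.2347 0.2089] yaw 107.64 shift [ -1.   -0.4 119.4] turn 0.0
```

```bash
W="python3 -m inch [[0,0,0,0,0],[0,0,0,0,0],[0,0,0,0,0],[0,0,0,0,0],[0,0,0,0,0]]"; python3 -m inch '[[0,0,0,0,0],[0,0,0,0,0],[0,0,0,0,0],[0,0,0,0,0],[0,0,0,0,0]]' >/dev/null; python3 eff.py
python3 -m inch '[[-0.06,0,0,0,0],[-0.06,0,0,0,0],[0.06,0,0,0,0],[0.06,0,0,0,0],[0,0,0,0,0]]'>/dev/null; python3 -m inch '[[0,0,0,0,0],[0,0,0,0,0],[0,0,0,0,0],[0,0,0,0,0],[0,0,0,0,0]]' >/dev/null; python3 -m inch '[[0,0,0,0,0],[0,0,0,0,0],[0,0,0,0,0],[0,0,0,0,0],[0,0,0,0,0]]' >/dev/null;python3 eff.py;  python3 -c "
from h import *
go([.461,.2337,.0895],107.6);print(monitor.state()['joint_positions'])"
```

```text
18.25 eff [-1.30000e-02 -3.90272e+01  2.49530e+00 -2.02158e+01  1.41000e-02
  2.80000e-03 -1.00000e-04] sd [0.0063 0.0025 0.0022 0.0003 0.001  0.0001 0.0002] My [ 0.112  0.112  0.077  0.028 -0.042]
20.38 eff [-1.50000e-03 -3.90330e+01  2.49880e+00 -2.02159e+01  1.26000e-02
  2.50000e-03  1.00000e-04] sd [0.0003 0.0003 0.0003 0.0001 0.0007 0.0002 0.0001] My [-0.042 -0.089  0.022  0.023  0.128]
t 20.38 p [0.4612 0.2339 0.2089] yaw 107.57 shift [-1.000e-01 -3.000e-01  1.194e+02] turn -0.0
[-0.76553316  0.32731591  0.26280383  2.01684571 -0.11556933  0.81118346
 -0.12959666]
```

```bash
python3 -m inch '[[0,0,0.045,0,0],[0,0,0.045,0,0],[0,0,0.02,0,0],[0,0,0.008,0,0],[0,0,0,0,0]]'; python3 -c "
from h import *
go([.461,.2337,.0905],107.6);st()"
```

```text
clock: 21.0
ee_pos: [0.4619, 0.2341, 0.0916]
ee_rot: [[-0.302, 0.953, 0.001], [0.953, 0.302, 0.001], [0.0, 0.001, -1.0]]
contact_force: [0.5, 0.4, -3.9]
finger_gap: 0.692
finger_force: 68.9
t 21.0 p [0.4619 0.2341 0.0916] yaw 107.56 shift [-0.1 -1.   1.1] turn -0.0
21.0 F [ 0.54  0.42 -3.93] Mtool [-0.03  -0.005  0.033] gap 0.692 ff 68.9
```

```bash
python3 -m inch '[[0,0,0.0012,0,0],[0,0,0.0005,0,0],[0,0,0,0,0],[0,0,0,0,1],[0,0,0,0,1]]'; python3 -m inch '[[0,0,0,0,1],[0,0,0,0,1],[0,0,-0.03,0,1],[0,0,-0.045,0,1],[0,0,-0.045,0,1]]'; python3 -m inch '[[0,0,0,0,1],[0,0,0,0,1],[0,0,0,0,1],[0,0,0,0,1],[0,0,0,0,1]]' >/dev/null; python3 eff.py;  python3 - <<'E'
from h import *
print(monitor.state()['joint_positions'])
go([.491,-.006,.25],120.6)
np.save("cm.npy",camera_model("wrist"),allow_pickle=True)
cv2.imwrite("pics/w2.png",cv2.resize(grab_frame("wrist")[:,:,::-1],(800,600)))
E
```

```text
clock: 21.62
ee_pos: [0.4616, 0.2341, 0.0895]
ee_rot: [[-0.302, 0.953, 0.001], [0.953, 0.302, 0.001], [0.0, 0.001, -1.0]]
contact_force: [0.0, -0.6, 0.2]
finger_gap: 1.001
finger_force: 0.0
clock: 22.25
ee_pos: [0.461, 0.2337, 0.2103]
ee_rot: [[-0.302, 0.953, -0.001], [0.953, 0.302, -0.0], [-0.0, -0.001, -1.0]]
contact_force: [0.4, 0.3, -0.6]
finger_gap: 1.001
finger_force: 0.0
23.12 eff [ 1.50000e-03 -3.69092e+01  2.40040e+00 -1.88240e+01  8.70000e-03
  3.30000e-03  1.00000e-04] sd [0.0013 0.0084 0.0009 0.0154 0.     0.0014 0.    ] My [-0.009  0.029 -0.012 -0.045 -0.021]
[-0.77310776  0.32754459  0.27215875  2.01702353 -0.11954669  0.81193464
 -0.1255699 ]
t 23.12 p [0.4612 0.2339 0.2091] yaw 107.57 shift [-237.6  -44.1  -40.9] turn -13.0
```

View pics/w2.png

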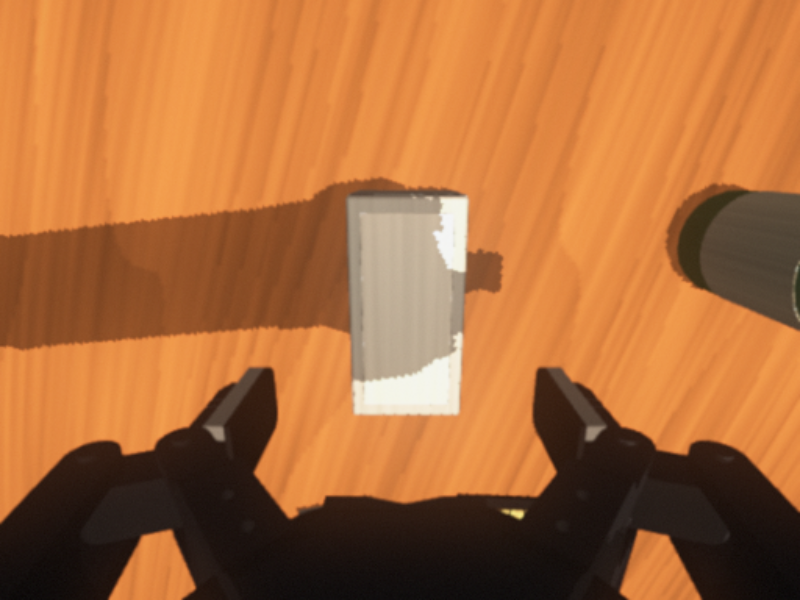

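The tin stands where it was, upright and aligned with the jaws (lid corners about (350,196) to (460,413)). The joint efforts register the payload cleanly but showed no end-to-end shift, so the left tin is silent. The middle tin is next.

```bash
python3 -m inch '[[-0.0595,-0.011,-0.01,0,1],[-0.0595,-0.011,-0.01,0,1],[-0.0595,-0.011,-0.01,0,1],[-0.0595,-0.011,-0.01,0,1],[0,0,0,-6.5,1]]'; python3 -m inch '[[0,0,0,-6.5,1],[0,0,0,0,1],[0,0,0,0,1],[0,0,0,0,1],[0,0,0,0,1]]' >/dev/null;  python3 - <<'E'
from h import *
go([.491,-.006,.088],120.6)
np.save("cm.npy",camera_model("wrist"),allow_pickle=True)
cv2.imwrite("pics/w3.png",cv2.resize(grab_frame("wrist")[:,:,::-1],(800,600)))
E
```

```text
clock: 23.8
ee_pos: [0.4917, -0.0119, 0.2504]
ee_rot: [[-0.402, 0.916, 0.003], [0.916, 0.402, -0.001], [-0.002, 0.002, -1.0]]
contact_force: [-0.3, 1.1, -0.4]
finger_gap: 0.997
finger_force: 0.0
t 24.43 p [ 0.4911 -0.0062  0.2491] yaw 120.57 shift [  0.2  -0.  161.1] turn -0.0
```

View pics/w3.png

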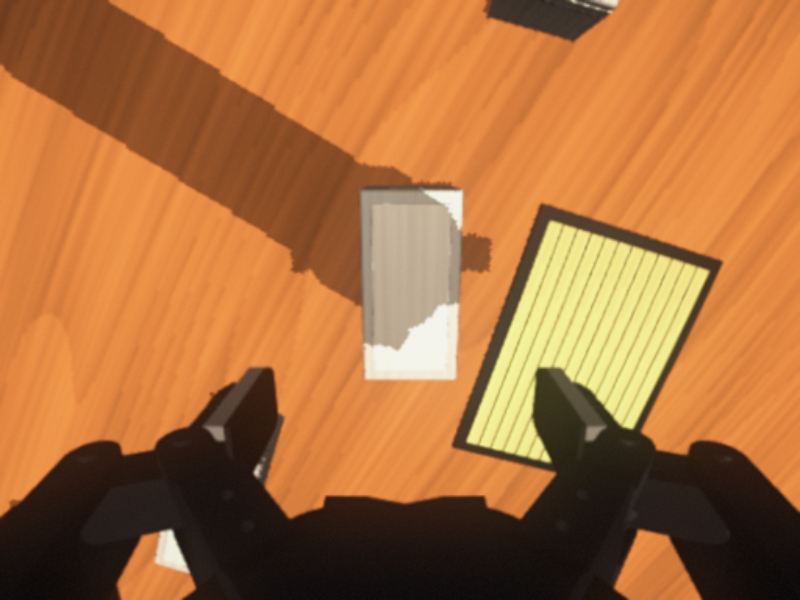

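The middle tin's lid has corners near (361,190), (462,190), (457,380) and (366,380), aligned with the jaws. The mat lies just beyond it, with visible corners at (543,206), (721,262) and (454,446).

Run:
```python
from h import *
cm=np.load("cm.npy",allow_pickle=True).item()
w=px(cm,[(361,190),(462,190),(457,380),(366,380)],.064)
e=w[0]+w[1]-w[2]-w[3];c=w.mean(0);y=np.degrees(np.arctan2(e[1],e[0]))
print(c,y);go([c[0],c[1],.088],y)
w=px(cm,[(454,446),(721,262)],.0055);print("mat",w.mean(0),w)
```

```text
[ 0.49367352 -0.00323631  0.064     ] 120.83755344464255
t 24.48 p [ 0.4912 -0.0062  0.2491] yaw 120.57 shift [  1.3   3.7 161.1] turn -0.3
mat [0.64606861 0.00370041 0.0055    ] [[ 0.60151723 -0.11335563  0.0055    ]
 [ 0.69061999  0.12075645  0.0055    ]]
```

```bash
python3 -m inch '[[0.0013,0.0037,0.04,0,1],[0,0,0.05,0,1],[0,0,0.05,0,1],[0,0,0.02,0,1],[0,0,0,0,1]]' 60 && python3 -c "
from h import *
go([.4937,-.0032,.088],120.8);st()" && python3 -m inch '[[0,0,0,0,0],[0,0,0,0,0],[0,0,0,0,0],[0,0,0,0,0],[0,0,0,0,0]]' 60 >/dev/null; python3 -c "
from h import *
go([.4937,-.0032,.088],120.8);st()"
python3 -m inch '[[0,0,-0.02,0,0],[0,0,-0.045,0,0],[0,0,-0.045,0,0],[0,0,-0.01,0,0],[0,0,0,0,0]]'>/dev/null
python3 -m inch '[[-0.06,0,0,0,0],[-0.06,0,0,0,0],[0.06,0,0,0,0],[0.06,0,0,0,0],[0,0,0,0,0]]'>/dev/null; python3 -m inch '[[0,0,0,0,0],[0,0,0,0,0],[0,0,0,0,0],[0,0,0,0,0],[0,0,0,0,0]]'>/dev/null; python3 eff.py
python3 -m inch '[[0.06,0,0,0,0],[0.06,0,0,0,0],[-0.06,0,0,0,0],[-0.06,0,0,0,0],[0,0,0,0,0]]'>/dev/null; python3 -m inch '[[0,0,0,0,0],[0,0,0,0,0],[0,0,0,0,0],[0,0,0,0,0],[0,0,0,0,0]]'>/dev/null; python3 eff.py;  python3 -c "
from h import *
go([.4937,-.0032,.0905],120.8);print(monitor.state()['joint_positions'])"
```

```text
clock: 25.1
ee_pos: [0.4928, -0.0034, 0.0878]
ee_rot: [[-0.508, 0.861, -0.004], [0.861, 0.508, -0.0], [0.001, -0.003, -1.0]]
contact_force: [0.1, 0.5, 0.1]
finger_gap: 0.998
finger_force: 0.0
t 25.1 p [ 0.4928 -0.0034  0.0878] yaw 120.56 shift [-0.3  0.9 -0.2] turn -0.2
25.1 F [0.1  0.45 0.11] Mtool [-0.023 -0.012  0.025] gap 0.998 ff 0.0
t 25.73 p [ 0.4946 -0.0033  0.0906] yaw 120.57 shift [ 0.6 -0.7  2.6] turn -0.2
25.73 F [-0.54 -0.59  6.66] Mtool [0.35  0.059 0.058] gap 0.693 ff 66.5
27.85 eff [ 4.95000e-02 -3.57840e+01  2.93250e+00 -1.97895e+01  1.86000e-02
 -4.70000e-03  6.70000e-03] sd [0.0202 0.0416 0.0124 0.052  0.0322 0.0208 0.0081] My [ 0.52  -0.636  0.414 -0.217 -1.062]
29.35 eff [ 6.00000e-03 -3.57619e+01  3.00380e+00 -1.98002e+01 -1.33000e-02
  2.10000e-02 -2.50000e-03] sd [0.0597 0.0337 0.0614 0.0529 0.0315 0.0338 0.0022] My [ 0.522  0.072 -0.579  0.762 -0.211]
t 29.35 p [ 0.4936 -0.0033  0.2092] yaw 120.58 shift [0.000e+00 1.000e-01 1.187e+02] turn -0.2
[-0.3922923   0.29831392  0.37725726  2.07280251 -0.15205409  0.79621004
  0.61032976]
```

```bash
python3 -m inch '[[0,0,0,0,0],[0,0,0,0,0],[0,0,0,0,0],[0,0,0,0,0],[0,0,0,0,0]]'>/dev/null;python3 -m inch '[[0,0,0,0,0],[0,0,0,0,0],[0,0,0,0,0],[0,0,0,0,0],[0,0,0,0,0]]'>/dev/null;python3 eff.py
python3 -m inch '[[-0.06,0,0,0,0],[-0.06,0,0,0,0],[0.06,0,0,0,0],[0.06,0,0,0,0],[0,0,0,0,0]]'>/dev/null; python3 -m inch '[[0,0,0,0,0],[0,0,0,0,0],[0,0,0,0,0],[0,0,0,0,0],[0,0,0,0,0]]'>/dev/null;python3 -m inch '[[0,0,0,0,0],[0,0,0,0,0],[0,0,0,0,0],[0,0,0,0,0],[0,0,0,0,0]]'>/dev/null;python3 -m inch '[[0,0,0,0,0],[0,0,0,0,0],[0,0,0,0,0],[0,0,0,0,0],[0,0,0,0,0]]'>/dev/null; python3 eff.py; python3 -c "
from h import *
go([.646,.002,.246],106)"
```

```text
30.85 eff [-4.00000e-04 -3.57421e+01  2.97710e+00 -1.97535e+01 -2.66000e-02
  3.10000e-02  0.00000e+00] sd [0.0002 0.0003 0.0003 0.0003 0.0001 0.     0.    ] My [-0.062 -0.057 -0.077 -0.058 -0.055]
33.6 eff [-0.00000e+00 -3.56614e+01  3.05060e+00 -1.97393e+01 -3.38000e-02
  3.76000e-02  0.00000e+00] sd [0.0003 0.0005 0.0003 0.0002 0.0001 0.     0.    ] My [-0.029 -0.046 -0.03  -0.072 -0.063]
t 33.6 p [ 0.4937 -0.0033  0.2092] yaw 120.58 shift [-72.9 133.8 -36.8] turn 14.6
```

```bash
python3 -m inch '[[0.06,0,0,0,0],[0.06,0,0,0,0],[-0.06,0,0,0,0],[-0.06,0,0,0,0],[0,0,0,0,0]]'>/dev/null
cat > ser.py <<'E'
from h import *
L=[]
for i in range(18):
    s=monitor.state(); R=s["ee_rot"]; L.append(np.r_[(R.T@s["torque"])[1],(R.T@s["contact_force"])[0],s["joint_efforts"][4:6]]); grab_frame("top")
print(s["clock"]);print(np.array(L).T.round(2)); print(R[2].round(4))
E
python3 ser.py
```

```text
35.075
[[-0.18  0.64  0.38 -0.27  0.09  0.08  0.09  0.04  0.09  0.03  0.05  0.07
   0.08  0.08 -0.01  0.05  0.03  0.02]
 [ 0.01  0.84  0.24 -0.95 -0.11 -0.88 -0.17  1.07  1.3  -0.85 -0.07  0.3
  -0.1  -0.35 -0.23  0.73  0.15 -0.  ]
 [ 0.17  0.2  -0.11  0.07  0.08  0.07  0.05  0.05  0.04  0.03  0.03  0.03
   0.03  0.03  0.03  0.03  0.03  0.03]
 [-0.11 -0.2   0.05 -0.15 -0.08 -0.06 -0.04 -0.03 -0.03 -0.02 -0.02 -0.02
  -0.02 -0.02 -0.03 -0.03 -0.03 -0.03]]
[ 1.e-04  1.e-04 -1.e+00]
```

The settled moment went from about -0.06 to +0.05 N m, and joint 5 and 6 efforts changed sign, so the ball changed ends. The middle tin is the one that rattles. Next I carry it over the mat.

```bash
python3 -m inch '[[-0.004,0.007,-0.01,0,0],[-0.009,0.016,-0.01,0,0],[-0.012,0.022,-0.01,0,0],[-0.012,0.022,-0.007,0,0],[-0.012,0.022,0,0,0]]'>/dev/null; python3 -m inch '[[-0.01,0.019,0,0,0],[-0.008,0.014,0,0,0],[-0.004,0.008,0,0,0],[-0.002,0.004,0,0,0],[0,0,0,0,0]]'>/dev/null; python3 -m inch '[[0,0,0,0,0],[0,0,0,0,0],[0,0,0,0,0],[0,0,0,0,0],[0,0,0,0,0]]'; python3 -c "
from h import *
go([.646,.002,.246],120.6);st()
cv2.imwrite('pics/s2.png',cv2.resize(grab_frame('scene')[:,:,::-1],(800,600)))"
```

```text
clock: 37.0
ee_pos: [0.6462, 0.002, 0.2462]
ee_rot: [[-0.509, 0.861, 0.0], [0.861, 0.509, 0.0], [0.0, 0.0, -1.0]]
contact_force: [0.3, 0.2, -3.5]
finger_gap: 0.696
finger_force: 77.6
t 37.0 p [0.6462 0.002  0.2462] yaw 120.57 shift [ 0.1 -0.1  0.2] turn -0.0
37.0 F [ 0.35  0.24 -3.53] Mtool [0.044 0.005 0.014] gap 0.696 ff 77.6
```

View pics/s2.png

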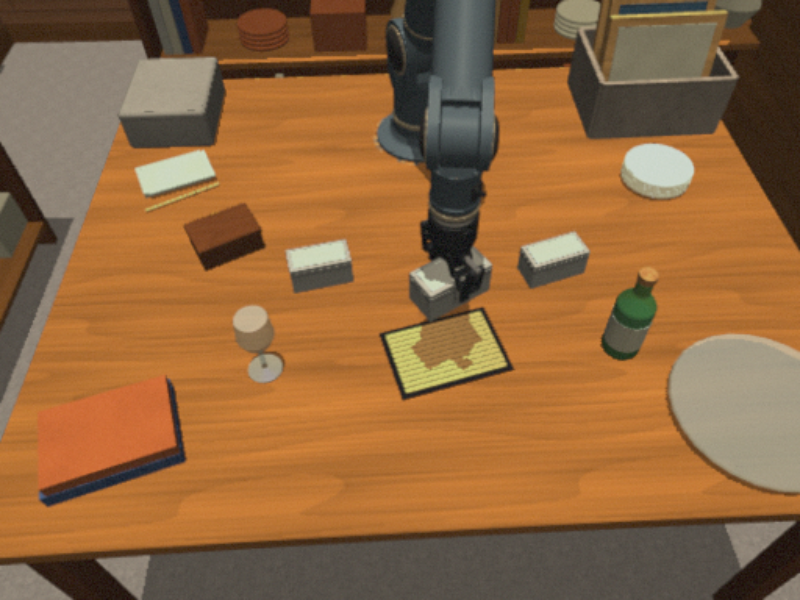

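The tin is held level over the mat at about (450,285), with its shadow on the mat. The left tin is back at (555,258) and nothing else has moved.

```bash
python3 -c "
from workcell import manip
print(manip.close_job())"
```

```text
the job is handed in; nothing more can be done
None
```

I found the rattling tin (the middle one) and handed the job in at about 37 s with it held still and upright over the middle of the mat, about 15 cm up. The left tin was silent and went back upright where it stood; the right tin I never needed to pick up.

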